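# Get the stapler out of the lidded desk box

### The arm

A 6-joint arm with a two-finger parallel gripper is mounted at the origin on a cart in front of the work surface, level with it; the furniture and walls round the work are solid. World frame = base frame: x ahead of the robot, y to its left, z up, the work surface at z = 0. Lengths are in mm, angles in degrees, forces in N, time in s.
With the tool pointing down it reaches from about 300 to 850 mm from the base axis. Payload 4.2 kg.
Tool frame: the origin (TCP) lies at the very end of the fingers, on their centre line; the grasp point (between the pads) lies 19 mm behind it; z points along the fingers, x is the direction in which the jaws open and shut, and the axes are right-handed (so a half turn about z gives the same grasp; the last joint's range is limited). The gripper opens to 91 mm and grips with 3 to 60 N. Pads are 32 mm wide; open, the fingers measure 118 mm over their backs; the gripper's body (76 mm by 178 mm) begins 60 mm behind the grasp point.
Start: joints at [-70.818, 18.312, 89.639, -0, 72.044, -1.146], TCP at [199.761, -539.202, 213.976] pointing down, gripper open.
Joint ranges: [-177.97, 177.97], [-48.28, 115.42], [12.27, 149.76], [-77.06, 257.06], [2.81, 150.46], [-146.56, 146.56]. Speed limits (degrees/s): [147.25, 147.25, 180, 180, 180, 180].

### API

Orientations are given as [roll, pitch, yaw] about the fixed x, y, z axes, in that order (R = Rz(yaw) Ry(pitch) Rx(roll)).
In Python, from workcell import env gives the robot as it stands.
- The arm moves only by the tool servo_tool, never from a script. Its argument "plan" is a list of rows, each a list of 3 entries, a list of its own where there are three numbers: the turn, a rotation vector about the tool's x, y, z in degrees, then the shift along the tool's x, y, z in mm, then the finger opening in mm, from 0 to 91.2. In form: [[[ax, ay, az], [dx, dy, dz], claw], ...]. A call has exactly 10 rows; each row shifts and turns the pose as measured when the row begins, along the tool's axes as they then stand; what a row does not reach is not made up. A row lasts 1/8 s, in which the tool goes at most 62.5 mm and 10.7 degrees, less where a joint would pass 70% of its speed; a pose out of reach is approached as far as the arm can. A call with a gripper value outside its range is refused whole. The fingers move at their own pace and stop on an object; "squeeze" is the grip in N (left out, the last holds). Time passes only in rows, so rows that do not move let the fingers close, or fill a call up. It gives the time, the measured TCP pose, the force and the opening at its end, in the units of the state.
- env.state(): the state, without advancing time (a new reading comes with each control period).
- env.grab_frame(name): name is "side" or "top" or "wrist"; returns a dict with "pixels" (420x560x3 uint8, red, green, blue), "intrinsics" (3x3 intrinsics, pixels), "eye" and "attitude" of the camera in the world. Camera axes: x right, y up, looking along -z (the intrinsics and any distortion apply to the point x, -y, -z); pixel columns grow to the right and rows downward; lengths in mm; the calibration is good to about 2 mm. A picture is of the moment at which its call begins. There is no depth.
- env.job_done(): hands the job in, once; it reports no verdict.
The state is a dict: "time_s": time; "qpos": joint angles; "qvel": joint speeds; "effort": joint torques, N m; "ee_pos": TCP position; "ee_rot": TCP orientation; "force": force on the tool from outside, world axes, zero at the start; "torque": the same for the moment, N m; "gripper_width": finger opening in mm.
Only numpy, scipy, OpenCV 4.12 (cv2) and the standard library are available. Lean on these libraries where they do the work, as an engineer would, in place of code of your own. Each camera call takes 0.05 s, during which the arm holds its last target.

### The job

Swing the lid of the wooden desk box up and over so that it stays open by itself, then lift the stapler out and set it down upright on the middle of the notebook, lying along the notebook's long side. Leave the lid open and the USB hub in the box, and do not disturb the mug, the tape roll or the phone.

Things in the scene. Friction and masses are not known exactly. Their poses are not given: they have to be found in the camera images.
- desk_box: Wooden storage box fixed to the desk, 162 (x) x 242 (y) x 70 mm high, walls and floor 6 mm, open inside 150 x 230 mm. Origin: centre of its underside. Its -x side is the front (roughly towards the robot), the lid's hinge runs along its back (+x) rim. The stapler and the hub lie side by side in it, both roughly along its y axis, one in the front half and one in the back half (28 to 30 mm off the middle), either way round
- box_lid (a joint): Hinge of the box's lid, rad: 0 shut, grows as the front edge swings up and back, stop at 2.0. No spring and hardly any friction: it falls shut below about 1.5 and falls open against its stop, and stays there, above about 1.6. The lid (200 g with the tab) is a wooden plate 8 mm thick, 166 mm deep, 246 mm wide, its underside 1 mm above the box's rim; a steel tab juts out over its front edge
- lid_hinge (a point): Point on the lid's hinge line, in the middle of its length, 70 mm above the desk and 83 mm behind the box's centre; does not move as the lid swings. Its y axis is the hinge line
- lid_tab (a point): Middle of the rounded front end of the lid's lift tab: steel, 72 mm wide (along y), 5 mm thick (9 mm at the rounded end), 28 mm of it juts out freely beyond the front edge of the lid, about 81 mm above the desk when shut, so that a fingertip can go underneath. This point lies 193 mm from the hinge line and moves with the lid
- stapler_center (a point): Office stapler standing on its base, 138 x 40 x 48 mm, 0.2 kg; the point is its centre, 24 mm above its underside. Its x axis is its length, z is up when it stands. The base is 40 mm wide and 7 mm thick; the arm above it (18 to 45 mm above the underside) is 22 mm wide and is rigid, to be gripped across
- usb_hub_center (a point): Flat grey USB hub, 37 (x) x 108 (y) x 16 mm, lying in the box beside the stapler; the point is its centre
- notebook_top (a point): Purple notebook lying flat, loose, 148 (x) x 109 (y) x 11 mm, 0.3 kg; the point is the centre of its upper face, 11 mm above the desk. Its x axis is its long side
- notebook: The same notebook; origin at the centre of its underside
- stapler: The same stapler; origin at the centre of its underside
- mug: Dark mug, 82 x 111 x 97 mm, loose, left of and behind the box; origin at the centre of its underside; leave alone
- tape_roll: Roll of masking tape lying flat, about 100 mm across, 24 mm high, loose, near the front edge of the desk; origin at the centre of its underside; leave alone
- smartphone: Phone lying flat, 146 x 71 x 8 mm, loose, at the right; origin at the centre of its underside; leave alone

How it is judged:
By the outcome, as a careful person would: the job done as asked, in the order asked, and still so for the second after the job is handed in, with the robot touching nothing.
It also fails if it takes over 58 s, if anything falls off the work surface, if the arm or the gripper's body presses on something with over 40 N, if the wrist force passes 120 N, or if a joint passes its speed limit or range.

## Working session

There is one attempt and no reset: what is moved stays moved. The work goes in short steps, Python scripts to look and compute and a tool call to move; the robot and the scene stay as the last step left them, time stands still between calls to the robot, and variables do not carry over. Pictures are saved under pics/ and viewed, and the job is handed in when it is done.

Besides the shell and the picture viewer there is one more tool, called after "Call:" as name(argument=value, ...) on one line, values as JSON. servo_tool: Moves the arm, as the interface text tells. Its arguments: {"type":"object","properties":{"plan":{"type":"array"},"squeeze":{"type":"number"}},"required":["plan"]}

```bash
ls; mkdir -p pics
python3 - <<'E'
from workcell import env
import cv2
s=env.state()
for k,v in s.items(): print(k,v)
for n in ["side","top","wrist"]:
    f=env.grab_frame(n)
    cv2.imwrite(f"pics/{n}0.png",f["pixels"][:,:,::-1])
    print(n,{k:v for k,v in f.items() if k!="pixels"})
E
```

```text
pics
time_s 0.0
qpos [-7.08181042e+01  1.83504633e+01  8.97063403e+01 -6.29984675e-04
  7.20410996e+01 -1.14720702e+00]
qvel [ 0.07825953 -0.01314042 -0.00824327  0.00103042  0.0962612   0.0637519 ]
effort [-3.99946275e-04 -4.12458587e+01 -2.31972224e+01  7.26727070e-02
  4.56352439e-02 -1.39489180e-04]
ee_pos [ 199.58569683 -538.72603042  213.13250857]
ee_rot [-1.79998639e+02  9.78956075e-02 -6.96707013e+01]
force [ 0.43089058 -0.00115737 -0.08579001]
torque [ 0.01033494 -0.06160946 -0.02351484]
gripper_width 91.24381060076385
side {'intrinsics': array([[489.86322845,   0.        , 264.74980424],
       [  0.        , 489.86322845, 210.19765664],
       [  0.        ,   0.        ,   1.        ]]), 'eye': array([-115.13646045, 1111.42033531, 1108.69835783]), 'attitude': array([  52.89623792,    0.50645458, -151.63318703])}
top {'intrinsics': array([[426.17231329,   0.        , 283.43346632],
       [  0.        , 426.17231329, 204.68354977],
       [  0.        ,   0.        ,   1.        ]]), 'eye': array([ 452.00238597,  -88.7356814 , 1735.65967667]), 'attitude': array([  2.58247297,  -0.18930614, -88.40458509])}
wrist {'intrinsics': array([[328.47920015,   0.        , 278.13957115],
       [  0.        , 328.47920015, 204.52100979],
       [  0.        ,   0.        ,   1.        ]]), 'eye': array([ 269.7841305 , -512.58277432,  383.74982115]), 'attitude': array([-1.52571610e+01,  1.89149184e-02, -6.96059195e+01])}
```

View pics/side0.png

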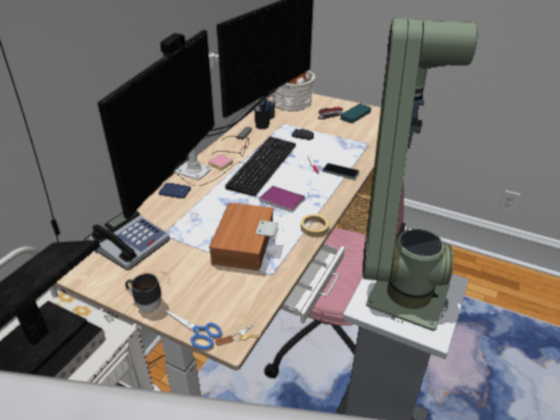

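View pics/top0.png

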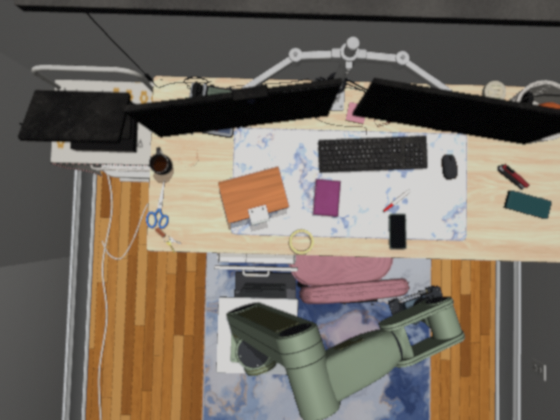

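View pics/wrist0.png

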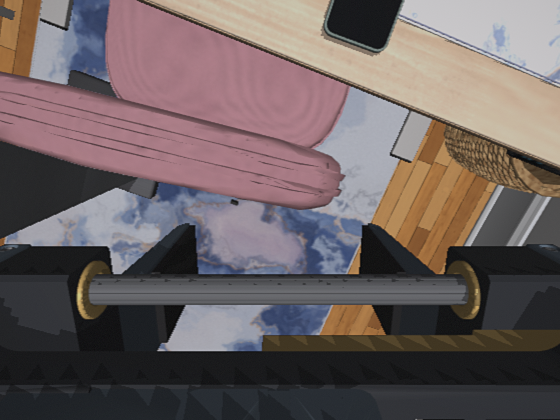

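The side view shows the closed box at about (243,236) with its tab at (267,228). The top view shows the box at (254,197), tab at (259,214), purple notebook at (327,198), tape at (300,240) and mug at (160,163). Next I'll measure them.

```bash
cat > h.py <<'E'
import numpy as np, cv2
from scipy.spatial.transform import Rotation as R
def rot(a): return R.from_euler('xyz',a,degrees=True).as_matrix()
def ray(f,px):
    K=f["intrinsics"]; u,v=px
    d=np.array([(u-K[0,2])/K[0,0],-(v-K[1,2])/K[1,1],-1.0])
    d=rot(f["attitude"])@d
    return np.array(f["eye"]),d/np.linalg.norm(d)
def onz(f,px,z):
    o,d=ray(f,px); return o+d*(z-o[2])/d[2]
def proj(f,p):
    c=rot(f["attitude"]).T@(np.array(p,float)-f["eye"]); K=f["intrinsics"]
    return np.array([K[0,0]*c[0]/-c[2]+K[0,2],K[1,1]*(-c[1])/-c[2]+K[1,2]])
def tri(f1,p1,f2,p2):
    o1,d1=ray(f1,p1);o2,d2=ray(f2,p2)
    t=np.linalg.lstsq(np.stack([d1,-d2],1),o2-o1,rcond=None)[0]
    a=o1+d1*t[0];b=o2+d2*t[1]; return (a+b)/2,np.linalg.norm(a-b)
def blob(m,roi):
    x0,y0,x1,y1=roi; q=np.zeros_like(m); q[y0:y1,x0:x1]=m[y0:y1,x0:x1]
    cs=cv2.findContours(q,cv2.RETR_EXTERNAL,cv2.CHAIN_APPROX_NONE)[0]
    return max(cs,key=cv2.contourArea)
E
python3 - <<'E'
from workcell import env
import cv2,numpy as np,pickle
from h import *
t=env.grab_frame("top");s=env.grab_frame("side")
pickle.dump((t,s),open("f0.pkl","wb"))
for n,f,roi in (("top",t,(200,140,370,250)),("side",s,(190,170,350,290))):
    x0,y0,x1,y1=roi
    cv2.imwrite(f"pics/{n}z.png",cv2.resize(f["pixels"][y0:y1,x0:x1,::-1],None,fx=4.5,fy=4.5,interpolation=cv2.INTER_NEAREST))
hsv=cv2.cvtColor(t["pixels"],cv2.COLOR_RGB2HSV)
for p in [(254,185),(270,195),(259,214),(327,198),(240,220),(222,190)]: print(p,hsv[p[1],p[0]],t["pixels"][p[1],p[0]])
hs=cv2.cvtColor(s["pixels"],cv2.COLOR_RGB2HSV)
for p in [(243,225),(240,258),(267,228),(283,198)]: print(p,hs[p[1],p[0]])
E
```

```text
(254, 185) [ 12 151 197] [197 126  80]
(270, 195) [ 12 151 199] [199 128  81]
(259, 214) [ 15   2 212] [212 211 210]
(327, 198) [160 130 137] [137  67 114]
(240, 220) [  9  81 142] [142 110  97]
(222, 190) [ 12 152 191] [191 122  77]
(243, 225) [ 12 145 181]
(240, 258) [ 12 151  83]
(267, 228) [ 77   9 204]
(283, 198) [159 127 135]
```

View pics/topz.png

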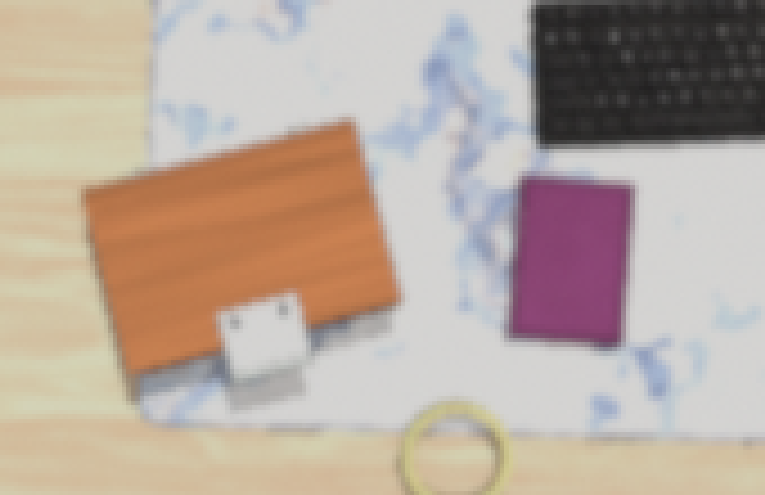

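View pics/sidez.png

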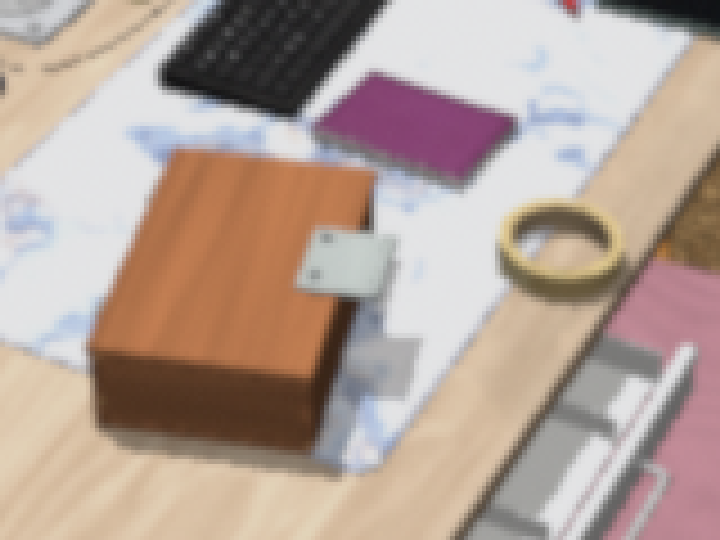

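Run:
```python
import pickle
from h import *
t,s=pickle.load(open("f0.pkl","rb"))
def go(f,roi):
    h=cv2.cvtColor(f["pixels"],cv2.COLOR_RGB2HSV)
    lid=cv2.inRange(h,(8,110,140),(16,200,255)); nb=cv2.inRange(h,(145,90,90),(170,255,255))
    return lid,nb
lid,nb=go(t,None)
for nm,m,roi,z in (("lid",lid,(205,150,300,235),79),("nb",nb,(300,170,350,225),11)):
    c=blob(m,roi); r=cv2.minAreaRect(c); b=cv2.boxPoints(r)
    w=np.array([onz(t,p,z) for p in b]); print(nm,np.round(b,1).tolist()); print(np.round(w[:,:2],1).tolist())
    print(" centre",np.round(w.mean(0),1)," sides",np.round([np.linalg.norm(w[0]-w[1]),np.linalg.norm(w[1]-w[2])],1), "ang",[np.degrees(np.arctan2(*(w[i+1]-w[i])[[1,0]])).round(1) for i in (0,1)])
lid2,nb2=go(s,None)
for nm,m,roi,z in (("lid",lid2,(200,195,285,265),79),("nb",nb2,(250,180,320,215),11)):
    c=blob(m,roi); hull=cv2.convexHull(c)
    b=cv2.approxPolyDP(hull,4,True)[:,0]
    w=np.array([onz(s,p,z) for p in b]); print(nm,b.tolist()); print(np.round(w[:,:2],1).tolist(),np.round(w.mean(0),1))
# tab end triangulation: zoom pixel
def o(z,off): return [(z[0]+.5)/4.5-.5+off[0],(z[1]+.5)/4.5-.5+off[1]]
for a,b in (((231,380),(385,300)),((311,360),(398,240))):
    print("tab corner",tri(t,o(a,(200,140)),s,o(b,(190,170))))
# phone/tape/mug
print("tape",onz(t,(300.5,240.5),24),"mug",onz(t,(160,163),90),"edge", [onz(t,(x,247),0).round() for x in (160,300)])
```

```text
lid [[217.3000030517578, 182.5], [277.20001220703125, 166.3000030517578], [288.0, 206.5], [228.10000610351562, 222.6999969482422]]
[[606.3, 168.1], [676.1, -63.6], [520.2, -110.2], [451.0, 120.7]]
 centre [563.4  28.7  79. ]  sides [242.  162.8] ang [np.float64(-73.2), np.float64(-163.4)]
nb [[313.3999938964844, 213.5], [316.20001220703125, 179.5], [339.3999938964844, 181.39999389648438], [336.70001220703125, 215.39999389648438]]
[[497.5, -214.7], [635.9, -222.3], [631.0, -316.8], [492.7, -308.8]]
 centre [ 564.3 -265.7   11. ]  sides [138.6  94.6] ang [np.float64(-3.2), np.float64(-93.0)]
lid [[229, 204], [272, 209], [258, 253], [210, 246]]
[[669.3, -55.3], [520.5, -100.0], [453.0, 122.7], [604.2, 165.0]] [561.8  33.1  79. ]
nb [[261, 197], [272, 187], [302, 196], [292, 208]]
[[635.8, -228.4], [629.9, -308.4], [498.8, -307.7], [499.3, -220.2]] [ 565.9 -266.2   11. ]
tab corner (array([444.77192175,  30.07527482,  81.57418342]), np.float64(7.321073582973276))
tab corner (array([466.04955738, -37.24630293,  81.33189016]), np.float64(2.556040137278049))
tape [ 387.68128311 -164.57687475   24.        ] mug [674.73367597 390.99443264  90.        ] edge [array([345., 403.,   0.]), array([ 360., -164.,    0.])]
```

Call:
servo_tool(plan=[[[0,0,0],[-38,-34,-5],0],[[0,0,0],[-41,-36,-5],0],[[0,0,0],[-41,-36,-5],0],[[0,0,0],[-41,-36,-5],0],[[0,0,0],[-41,-36,-5],0],[[0,0,0],[-41,-36,-5],0],[[4,0,0],[-41,-36,-5],0],[[8,0,0],[-41,-36,-5],0],[[10,0,0],[-41,-40,-5],0],[[10,0,0],[-20,-20,-5],0]])

```text
time_s: 1.5
ee_pos: [392.0, -45.4, 284.3]
ee_rot: [-146.8, 0.0, -69.7]
force: [-1.2, 0.3, 1.0]
gripper_width: 0.6
```

Run:
```python
from workcell import env
s=env.state()
print(s["time_s"],s["qpos"].round(1),s["ee_pos"].round(1),s["ee_rot"].round(1))
```

```text
1.5 [-29.1 -14.2 121.6  31.   53.9  26.2] [392.  -45.4 284.3] [-146.8    0.   -69.7]
```

```bash
cat >> h.py <<'E'
def plan(p0,r0,p1,r1,n):
    """per-row tool-frame turn and shift (straight line, even rows)"""
    A=R.from_euler('xyz',r0,degrees=True);B=R.from_euler('xyz',r1,degrees=True)
    w=(A.inv()*B).as_rotvec(degrees=True)/n
    print("turn/row",w.round(2),"total",np.linalg.norm(w*n).round(1))
    d=(np.array(p1)-p0)/n
    for i in range(n):
        Ri=A*R.from_rotvec(w*i,degrees=True)
        print(i,Ri.inv().apply(d).round(1))
def now():
    from workcell import env
    s=env.state(); print(round(s["time_s"],2),s["qpos"].round(1),s["ee_pos"].round(1),s["ee_rot"].round(1),s["force"].round(1),s["gripper_width"])
    return s["ee_pos"],s["ee_rot"]
E
python3 - <<'E'
from h import *
p,r=now()
plan(p,r,[415,-90,150],[-117,0,-38.3],9)
E
```

```text
1.5 [-29.1 -14.2 121.6  31.   53.9  26.2] [392.  -45.4 284.3] [-146.8    0.   -69.7] [-1.2  0.3  1. ] 0.5706961398459764
turn/row [ 3.23 -2.62 -2.36] total 43.0
0 [ 5.5  7.6 12.9]
1 [ 5.8  8.5 12.1]
2 [ 5.9  9.4 11.4]
3 [ 6.  10.3 10.5]
4 [ 6.1 11.1  9.7]
5 [ 6.  11.9  8.7]
6 [ 5.9 12.6  7.8]
7 [ 5.7 13.3  6.8]
8 [ 5.4 13.8  5.8]
```

Call:
servo_tool(plan=[[[3.2,-2.6,-2.4],[5.5,7.6,12.9],0],[[3.2,-2.6,-2.4],[5.8,8.5,12],0],[[3.2,-2.6,-2.4],[6,9.4,11.4],0],[[3.2,-2.6,-2.4],[6,10.3,10.5],0],[[3.2,-2.6,-2.4],[6,11,9.7],0],[[3.2,-2.6,-2.4],[6,12,8.7],0],[[3.2,-2.6,-2.4],[6,12.6,7.8],0],[[3.2,-2.6,-2.4],[6,13,6.8],0],[[3.2,-2.6,-2.4],[5.4,13.8,5.8],0],[[0,0,0],[0,0,0],0]])

```text
time_s: 2.75
ee_pos: [417.4, -92.3, 149.4]
ee_rot: [-116.5, -1.5, -37.3]
force: [-0.7, 0.4, -0.7]
gripper_width: 0.6
```

Run:
```python
from h import *
p,r=now()
plan(p,r,[431,-63,42],[-117,0,-38.3],4)
plan([431,-63,42],[-117,0,-38.3],[475,-8,40],[-117,0,-38.3],3)
```

```text
2.75 [-56.4  23.6 129.6  61.9  74.2 -65.2] [417.4 -92.3 149.4] [-116.5   -1.5  -37.3] [-0.7  0.4 -0.7] 0.5638953279140302
turn/row [-0.12  0.05  0.45] total 1.9
0 [-2.4 20.4 19. ]
1 [-2.3 20.4 19.1]
2 [-2.2 20.4 19.1]
3 [-2.  20.4 19.2]
turn/row [0. 0. 0.] total 0.0
0 [  0.1 -10.1  21.2]
1 [  0.1 -10.1  21.2]
2 [  0.1 -10.1  21.2]
```

Call:
servo_tool(plan=[[[0,0,0.5],[-2,15,14],0],[[0,0,0.5],[-2,15,14],0],[[0,0,0.5],[-2,15,14],0],[[0,0,0.5],[-2,15,14],0],[[0,0,0],[-2,12,12],0],[[0,0,0],[-2,10,9],0],[[0,0,0],[0,0,0],0],[[0,0,0],[0,0,0],0],[[0,0,0],[0,0,0],0],[[0,0,0],[0,0,0],0]])

```text
time_s: 4.0
ee_pos: [429.9, -59.5, 47.4]
ee_rot: [-117.1, -0.5, -38.5]
force: [-0.3, -0.4, -0.5]
gripper_width: 0.6
```

Run:
```python
from h import *
from workcell import env
p,r=now()
plan(p,r,[475,-8,40],[-117,0,-38.3],4)
f=env.grab_frame("wrist"); cv2.imwrite("pics/w1.png",f["pixels"][:,:,::-1])
f=env.grab_frame("side"); cv2.imwrite("pics/s1.png",cv2.resize(f["pixels"][150:300,180:380,::-1],None,fx=4,fy=4))
```

```text
4.0 [-52.1  36.4 136.2  73.1  64.9 -82.5] [429.9 -59.5  47.4] [-117.1   -0.5  -38.5] [-0.3 -0.4 -0.5] 0.5806039287119593
turn/row [ 0.01 -0.09  0.09] total 0.5
0 [ 0.8 -6.1 16.1]
1 [ 0.8 -6.1 16.1]
2 [ 0.8 -6.1 16.1]
3 [ 0.9 -6.1 16.1]
```

View pics/w1.png

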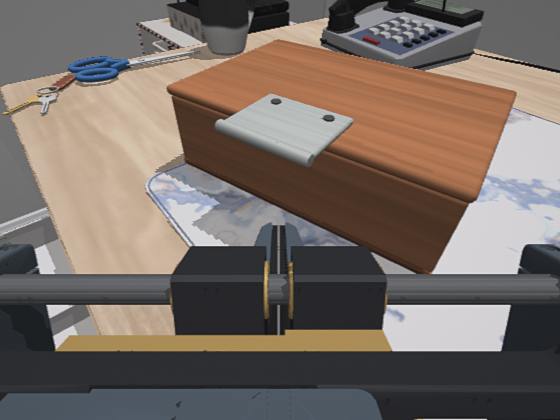

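View pics/s1.png

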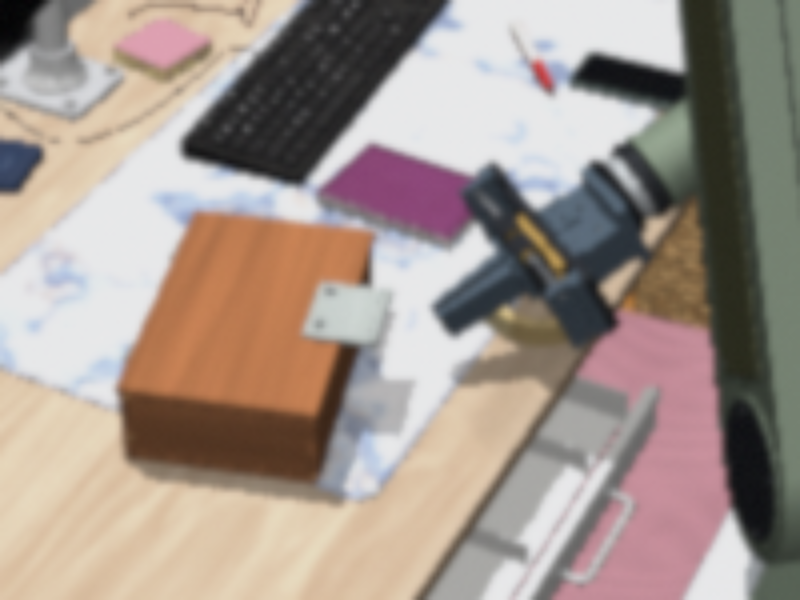

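The wrist view shows the fingers at (278,240), just short of and below the tab (285,128). The side view shows the gripper clear of the box and above the tape. Inserting the tip under the tab now.

Call:
servo_tool(plan=[[[0,0,0],[1,-5,14],0],[[0,0,0],[1,-6,16],0],[[0,0,0],[1,-6,16],0],[[0,0,0],[1,-6,14],0],[[0,0,0],[0,-1,4],0],[[0,0,0],[0,0,0],0],[[0,0,0],[0,-4,-2],0],[[0,0,0],[0,-4,-2],0],[[0,0,0],[0,-4,-2],0],[[0,0,0],[0,0,0],0]])

```text
time_s: 5.35
ee_pos: [476.4, -9.8, 53.5]
ee_rot: [-117.1, -0.5, -38.7]
force: [-1.2, 0.6, -1.6]
gripper_width: 0.3
```

Run:
```python
from h import *
from workcell import env
p,r=now()
f=env.grab_frame("wrist"); cv2.imwrite("pics/w2.png",f["pixels"][:,:,::-1])
```

```text
5.35 [-41.7  35.4 136.5  83.1  63.5 -81.5] [476.4  -9.8  53.5] [-117.1   -0.5  -38.7] [-1.2  0.6 -1.6] 0.2864943563994119
```

View pics/w2.png

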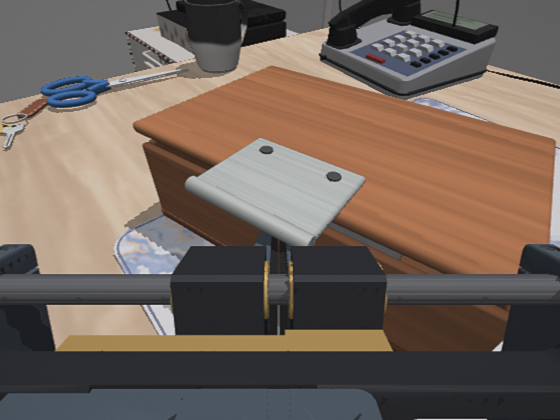

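The tip now sits under the right half of the tab, with the tab's front edge at (190-320,185-240). Next I'll swing the lid along an arc.

```bash
cat >> h.py <<'E'
YB=np.radians(16.7); XB=np.array([np.cos(YB),np.sin(YB),0]); YBv=np.array([-np.sin(YB),np.cos(YB),0]); BC=np.array([562.5,30.5,0])
def toB(p): d=np.array(p)-BC; return np.array([d@XB,d@YBv,d[2]])
def toW(b): return BC+b[0]*XB+b[1]*YBv+np.array([0,0,b[2]])
def rows(P,RR):
    A=[R.from_euler('xyz',r,degrees=True) for r in RR]
    for i in range(len(P)-1):
        print(i,(A[i].inv()*A[i+1]).as_rotvec(degrees=True).round(1).tolist(),A[i].inv().apply(P[i+1]-P[i]).round(1).tolist())
def arc(p,r,th,yaw1,n,roll1=None):
    b=toB(p)-[83,0,70]; P=[];RR=[]
    for i in range(n+1):
        t=np.radians(th)*i/n; c,s=np.cos(t),np.sin(t)
        # front (-x) goes up
        P.append(toW(np.array([b[0]*c+b[2]*s,b[1],-b[0]*s+b[2]*c])+[83,0,70]))
        RR.append([r[0]+((roll1 or r[0])-r[0])*i/n,r[1],r[2]+(yaw1-r[2])*i/n])
    print("end",P[-1]); rows(P,RR)
E
python3 - <<'E'
from h import *
p,r=now(); print(toB(p))
arc(p,r,50,-47,9)
E
```

```text
5.4 [-41.7  35.4 136.5  83.1  63.5 -81.5] [476.4  -9.8  53.3] [-117.1   -0.5  -38.7] [ 0.6  0.8 -1.3] 0.4789106961657982
[-94.08497756 -13.83664977  53.31495444]
end [524.70593158   4.71529245 194.93002246]
0 [-0.0, 0.8, 0.4] [-0.3, -15.0, -8.4]
1 [-0.0, 0.8, 0.4] [0.6, -15.7, -7.2]
2 [-0.0, 0.8, 0.4] [1.5, -16.1, -5.9]
3 [-0.0, 0.8, 0.4] [2.3, -16.5, -4.5]
4 [-0.0, 0.8, 0.4] [3.1, -16.7, -3.0]
5 [-0.0, 0.8, 0.4] [3.8, -16.8, -1.5]
6 [-0.0, 0.8, 0.4] [4.4, -16.7, 0.1]
7 [-0.0, 0.8, 0.4] [4.9, -16.4, 1.7]
8 [-0.0, 0.8, 0.4] [5.4, -16.1, 3.3]
```

Call:
servo_tool(plan=[[[0,0.8,0.4],[0,-15,-8],0],[[0,0.8,0.4],[0.6,-15.7,-7],0],[[0,0.8,0.4],[1.5,-16,-6],0],[[0,0.8,0.4],[2.3,-16.5,-4.5],0],[[0,0.8,0.4],[3,-16.7,-3],0],[[0,0.8,0.4],[3.8,-16.8,-1.5],0],[[0,0.8,0.4],[4.4,-16.7,0],0],[[0,0.8,0.4],[5,-16.4,1.7],0],[[0,0.8,0.4],[5.4,-16,3.3],0],[[0,0,0],[0,0,0],0]])

```text
time_s: 6.65
ee_pos: [524.5, 5.4, 196.9]
ee_rot: [-117.3, -0.3, -47.0]
force: [-0.2, -0.0, -0.4]
gripper_width: 0.6
```

Run:
```python
from h import *
from workcell import env
p,r=now(); b=toB(p)-[83,0,70]; print(b, np.degrees(np.arctan2(b[2],-b[0])))
f=env.grab_frame("wrist"); cv2.imwrite("pics/w3.png",f["pixels"][:,:,::-1])
f=env.grab_frame("side"); cv2.imwrite("pics/s3.png",cv2.resize(f["pixels"][130:300,180:400,::-1],None,fx=3.5,fy=3.5))
arc(p,r,50,-55,10)
```

```text
6.65 [-34.6  15.  131.3  83.9  60.7 -52. ] [524.5   5.4 196.9] [-117.3   -0.3  -47. ] [-0.2 -0.  -0.4] 0.6324427599830558
[-126.57801179  -13.10108115  126.87031405] 45.06607926201811
end [660.92204099  46.35004298 248.51504846]
0 [-0.0, 0.7, 0.4] [5.2, -14.1, 4.4]
1 [-0.0, 0.7, 0.4] [5.4, -13.6, 5.6]
2 [-0.0, 0.7, 0.4] [5.5, -12.9, 6.8]
3 [-0.0, 0.7, 0.4] [5.7, -12.2, 8.0]
4 [-0.0, 0.7, 0.4] [5.7, -11.4, 9.1]
5 [-0.0, 0.7, 0.4] [5.7, -10.5, 10.1]
6 [-0.0, 0.7, 0.4] [5.6, -9.5, 11.1]
7 [-0.0, 0.7, 0.4] [5.5, -8.4, 12.0]
8 [-0.0, 0.7, 0.4] [5.3, -7.3, 12.8]
9 [-0.0, 0.7, 0.4] [5.1, -6.1, 13.4]
```

View pics/w3.png

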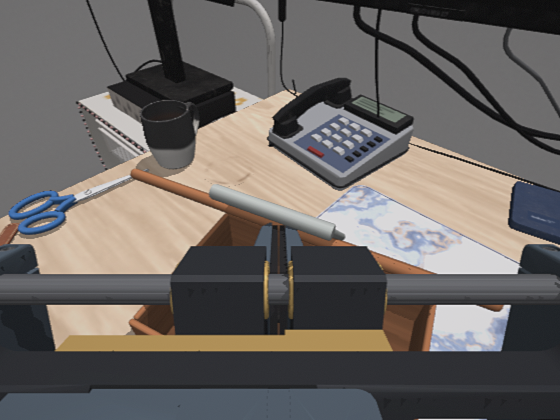

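View pics/s3.png

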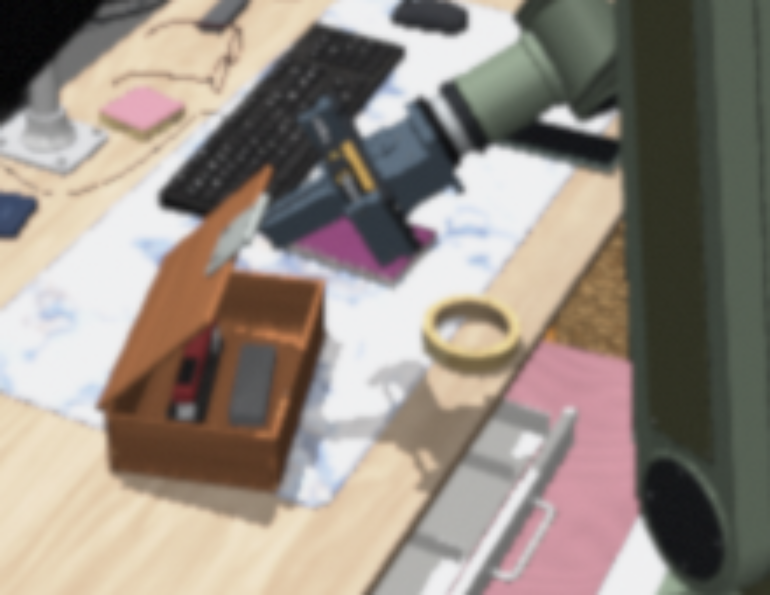

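The side view shows the lid held up at about 50°. The red stapler is at the back (190,370 in the crop) and the grey hub at the front (253,385). I'll continue the arc.

Call:
servo_tool(plan=[[[0,0.7,0.4],[5.2,-14,4.4],0],[[0,0.7,0.4],[5.4,-13.6,5.6],0],[[0,0.7,0.4],[5.5,-13,6.8],0],[[0,0.7,0.4],[5.7,-12,8],0],[[0,0.7,0.4],[5.7,-11.4,9],0],[[0,0.7,0.4],[5.7,-10.5,10],0],[[0,0.7,0.4],[5.6,-9.5,11],0],[[0,0.7,0.4],[5.5,-8.4,12],0],[[0,0.7,0.4],[5.3,-7.3,12.8],0],[[0,0.7,0.4],[5,-6,13.4],0]])

```text
time_s: 8.0
ee_pos: [664.5, 46.6, 241.9]
ee_rot: [-117.7, 0.8, -55.6]
force: [-0.6, 0.1, -0.0]
gripper_width: 0.5
```

Run:
```python
from h import *
from workcell import env
p,r=now(); b=toB(p)-[83,0,70]; print(b, np.degrees(np.arctan2(b[2],-b[0])))
f=env.grab_frame("side"); cv2.imwrite("pics/s4.png",cv2.resize(f["pixels"][110:300,160:400,::-1],None,fx=3,fy=3))
arc(p,r,20,r[2],5)
```

```text
8.0 [-17.8  15.7 119.2  94.   44.8 -36.1] [664.5  46.6 241.9] [-117.7    0.8  -55.6] [-0.6  0.1 -0. ] 0.45940160804826136
[ 19.32176664 -13.93688615 171.88327658] 96.41381548757406
end [719.70293367  63.11254644 224.90901324]
0 [0.0, 0.0, 0.0] [3.6, -3.8, 10.9]
1 [0.0, 0.0, 0.0] [3.6, -3.0, 11.1]
2 [0.0, 0.0, 0.0] [3.6, -2.2, 11.3]
3 [0.0, 0.0, 0.0] [3.5, -1.3, 11.5]
4 [0.0, 0.0, 0.0] [3.4, -0.5, 11.6]
```

View pics/s4.png

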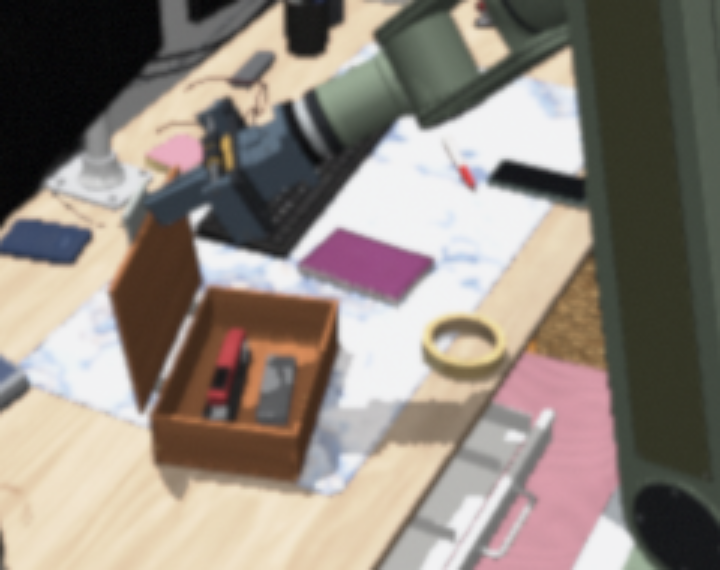

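Call:
servo_tool(plan=[[[0,0,0],[3,-3,9],0],[[0,0,0],[3,-2.5,9],0],[[0,0,0],[3,-2,9],0],[[0,0,0],[3,-1,9],0],[[0,0,0],[0,0,0],0],[[0,0,0],[0,0,0],0],[[0,0,0],[0,-5,-20],0],[[0,0,0],[0,-8,-40],0],[[0,0,0],[0,-8,-45],40],[[0,0,0],[0,-8,-45],40]])

```text
time_s: 9.3
ee_pos: [603.7, -10.5, 325.9]
ee_rot: [-118.0, 1.1, -55.5]
force: [0.5, -0.0, 0.3]
gripper_width: 17.7
```

Run:
```python
from h import *
from workcell import env
import pickle
p,r=now()
F={n:env.grab_frame(n) for n in ("side","top","wrist")}
pickle.dump(F,open("f1.pkl","wb"))
cv2.imwrite("pics/s5.png",cv2.resize(F["side"]["pixels"][150:290,180:330,::-1],None,fx=4,fy=4))
cv2.imwrite("pics/t5.png",cv2.resize(F["top"]["pixels"][120:270,150:350,::-1],None,fx=4,fy=4))
cv2.imwrite("pics/w5.png",F["wrist"]["pixels"][:,:,::-1])
```

```text
9.3 [-28.2   6.3 116.1  76.9  54.1 -20.1] [603.7 -10.5 325.9] [-118.     1.1  -55.5] [ 0.5 -0.   0.3] 17.690776992883354
```

View pics/s5.png

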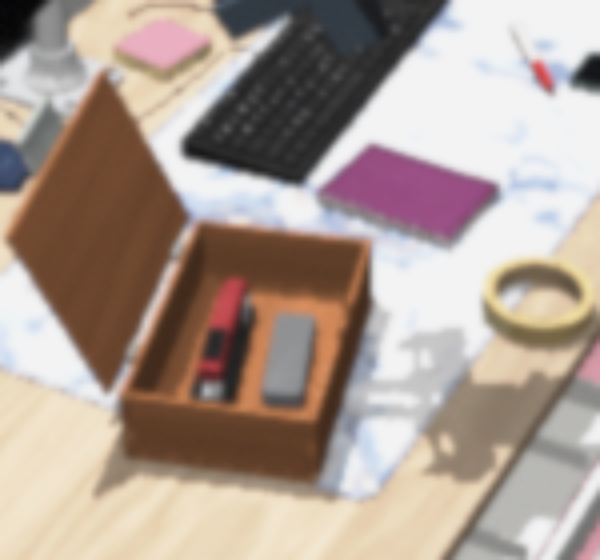

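View pics/t5.png

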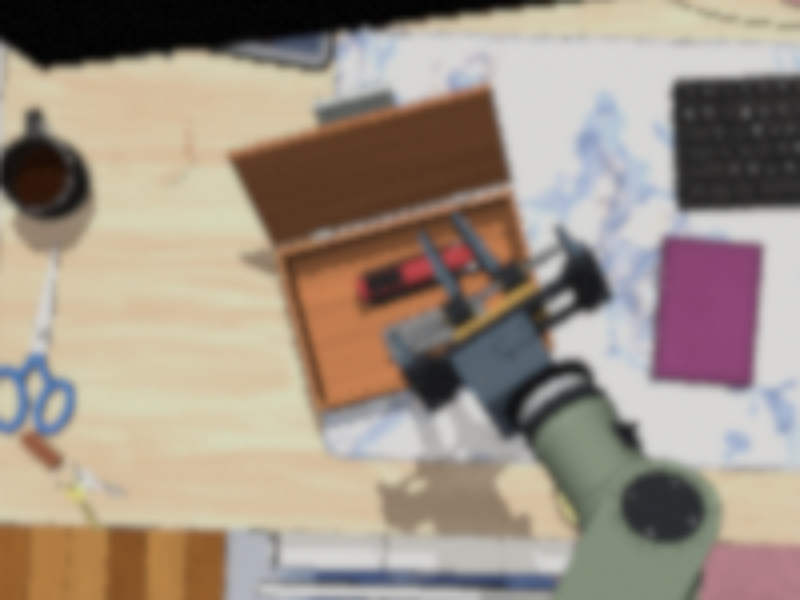

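View pics/w5.png

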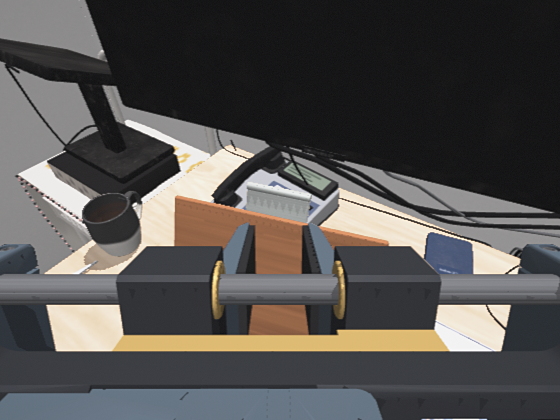

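The lid rests open against its stop. The stapler's red arm runs from about (358,285) to (478,250) in the top crop, and is clear in the side view at (222,340). I'll measure the stapler.

Run:
```python
from h import *
import pickle
F=pickle.load(open("f1.pkl","rb"))
for n,roi,e in (("side",(225,210,250,255),1),("top",(235,175,275,200),1)):
    f=F[n]; h=cv2.cvtColor(f["pixels"],cv2.COLOR_RGB2HSV)
    m=cv2.inRange(h,(0,170,70),(6,255,255))|cv2.inRange(h,(170,140,70),(180,255,255))
    c=blob(m,roi); b=cv2.boxPoints(cv2.minAreaRect(c)); print(n,cv2.contourArea(c),b.round(1).tolist())
    for p in b: print("  ",toB(onz(f,p,48)).round(1))
    for nm,rng in (("all",None),):
        pass
# side: stapler extreme ends by eye in crop s5 (x4, off 180,150): metal end ~ (208,398), far end (240,280)
f=F["side"]
for q in ((210,398),(240,280),(200,395),(255,300),(300,316),(278,402)):
    print(q,toB(onz(f,(q[0]/4+180,q[1]/4+150),30)).round(1))
```

```text
side 41.0 [[233.10000610351562, 232.10000610351562], [235.8000030517578, 220.10000610351562], [240.39999389648438, 221.10000610351562], [237.6999969482422, 233.1999969482422]]
   [34.8 -0.2 48. ]
   [ 42.3 -66.1  48. ]
   [ 24.9 -63.5  48. ]
   [18.   2.1 48. ]
top 19.5 [[249.89999389648438, 186.6999969482422], [255.89999389648438, 184.6999969482422], [257.29998779296875, 188.89999389648438], [251.3000030517578, 190.89999389648438]]
   [35.6  2.3 48. ]
   [ 37.1 -22.8  48. ]
   [ 19.5 -23.8  48. ]
   [18.   1.2 48. ]
(210, 398) [20.4 66.4 30. ]
(240, 280) [ 34.1 -91.3  30. ]
(200, 395) [29.4 64.4 30. ]
(255, 300) [ 14.3 -66.2  30. ]
(300, 316) [-29.3 -52.2  30. ]
(278, 402) [-35.9  60.4  30. ]
```

Run:
```python
from h import *
p,r=now()
a=toW([-10,-4,190]); print(a)
# first up & back a little then turn
plan(p,r,a,[180,-14,16.7],12)
```

```text
9.45 [-28.2   6.3 116.   77.1  54.  -20.3] [604.6 -11.4 327.1] [-117.9    0.9  -55.6] [ 0.   0.7 -0.5] 29.804427016223226
[554.07121713  23.79510482 190.        ]
turn/row [-3.75 -2.24 -5.87] total 87.8
0 [-4.6 11.   3.8]
1 [-5.5 10.2  4.7]
2 [-6.3  9.3  5.5]
3 [-7.   8.2  6.4]
4 [-7.5  7.   7.2]
5 [-7.9  5.7  7.9]
6 [-8.1  4.4  8.5]
7 [-8.1  3.   9.1]
8 [-8.   1.5  9.5]
9 [-7.7  0.1  9.9]
10 [-7.2 -1.3 10.2]
11 [-6.6 -2.7 10.3]
```

Call:
servo_tool(plan=[[[-4.5,-2.7,-7],[-5.5,13,0],46],[[-4.5,-2.7,-7],[-6.5,12,1],46],[[-4.5,-2.7,-7],[-8,11,3],46],[[-4.5,-2.7,-7],[-9,9,6],46],[[-4.5,-2.7,-7],[-9.5,7,8],46],[[-4.5,-2.7,-7],[-9.5,5,10],46],[[-4.5,-2.7,-7],[-9.5,3,11],46],[[-4.5,-2.7,-7],[-9,1,12],46],[[-4.5,-2.7,-7],[-9,-1,12],46],[[-4.5,-2.7,-7],[-8,-3,12],46]])

```text
time_s: 10.7
ee_pos: [538.9, 20.2, 184.8]
ee_rot: [179.1, -12.1, 19.0]
force: [-0.8, 0.9, 0.2]
gripper_width: 46.4
```

Run:
```python
from h import *
from workcell import env
import pickle
p,r=now(); print(toB(p))
f=env.grab_frame("wrist"); pickle.dump(f,open("fw.pkl","wb"))
cv2.imwrite("pics/w6.png",f["pixels"][:,:,::-1])
plan(p,r,toW([-10,-4,190]),[180,-14,16.7],5)
```

```text
10.7 [ -1.1  10.6 106.    4.2  51.8 -22.3] [538.9  20.2 184.8] [179.1 -12.1  19. ] [-0.8  0.9  0.2] 46.441829431504274
[-25.53139537  -3.09125712 184.7941987 ]
turn/row [0.08 0.37 0.45] total 3.0
0 [ 3.2  0.3 -0.4]
1 [ 3.3  0.3 -0.3]
2 [ 3.3  0.3 -0.3]
3 [ 3.3  0.2 -0.3]
4 [ 3.3  0.2 -0.3]
```

View pics/w6.png

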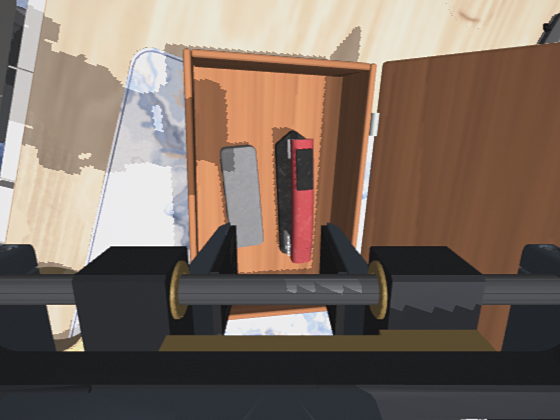

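The wrist view shows the stapler's red arm from (303,139) to (301,262), with the black base to its left, and the hub at (243,195).

Run:
```python
from h import *
import pickle
f=pickle.load(open("fw.pkl","rb"))
h=cv2.cvtColor(f["pixels"],cv2.COLOR_RGB2HSV)
m=cv2.inRange(h,(0,150,90),(6,255,255))|cv2.inRange(h,(172,150,90),(180,255,255))
c=blob(m,(270,120,335,275)); rr=cv2.minAreaRect(c); b=cv2.boxPoints(rr); print(cv2.contourArea(c),b.tolist())
for z in (48,51):
  w=np.array([toB(onz(f,p,z)) for p in b]); print(w.round(1).tolist(), w.mean(0).round(1))
for q in ((184,49),(375,66),(190,64)): print("rim",q,toB(onz(f,q,70)).round(1))
for q in ((290,131),(276,145),(280,235),(287,255)): print("base",q,toB(onz(f,q,13)).round(1))
# lid tab etc. check
for q in ((223,147),(255,146),(262,242),(232,248)): print("hub",q,toB(onz(f,q,22)).round(1))
```

```text
59.5 [[291.0, 139.99998474121094], [294.62908935546875, 139.9044952392578], [295.94671630859375, 189.97508239746094], [292.317626953125, 190.07057189941406]]
[[14.9, 48.0, 48.0], [18.4, 48.2, 48.0], [22.4, -0.1, 48.0], [18.7, -0.1, 48.0]] [18.6 24.  48. ]
[[14.1, 48.3, 51.0], [17.6, 48.4, 51.0], [21.6, 0.7, 51.0], [17.9, 0.6, 51.0]] [17.8 24.5 51. ]
rim (184, 49) [-77.9 115.7  70. ]
rim (375, 66) [ 80.4 114.2  70. ]
rim (190, 64) [-73.8 105.4  70. ]
base (290, 131) [22.4 54.3 13. ]
base (276, 145) [ 8.1 39.7 13. ]
base (280, 235) [ 16.7 -60.4  13. ]
base (287, 255) [ 26.1 -85.4  13. ]
hub (223, 147) [-46.6  37.6  22. ]
hub (255, 146) [-15.1  39.2  22. ]
hub (262, 242) [ -5.2 -64.2  22. ]
hub (232, 248) [-37.6 -69.6  22. ]
```

Run:
```python
from h import *
import pickle
f=pickle.load(open("fw.pkl","rb"))
x0,y0,x1,y1=215,110,345,275
cv2.imwrite("pics/w6z.png",cv2.resize(f["pixels"][y0:y1,x0:x1,::-1],None,fx=3.6,fy=3.6,interpolation=cv2.INTER_CUBIC))
for z in (48,51):
  q=[(293,139),(313,140),(311,262),(291,262)]
  w=np.array([toB(onz(f,p,z)) for p in q]); print(w.round(1).tolist(), w.mean(0).round(1))
  d=(w[0]+w[1]-w[2]-w[3])/2; print(np.degrees(np.arctan2(-d[0],d[1])),np.linalg.norm(d), np.array([toW(x) for x in w]).mean(0))
```

```text
[[16.7, 49.0, 48.0], [36.4, 48.5, 48.0], [43.4, -78.5, 48.0], [21.5, -77.2, 48.0]] [ 29.5 -14.6  48. ]
2.6626696564865697 126.74663085642403 [594.94846354  25.03843756  48.        ]
[[15.9, 49.2, 51.0], [35.4, 48.8, 51.0], [42.4, -77.0, 51.0], [20.6, -75.7, 51.0]] [ 28.6 -13.7  51. ]
2.6626696564865555 125.48901532437952 [593.81559887  25.6033536   51.        ]
```

View pics/w6z.png

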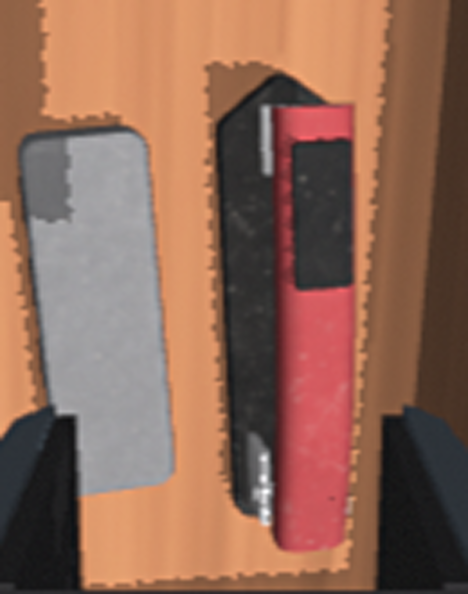

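Run:
```python
from h import *
p,r=now(); print(toB(p))
plan(p,r,toW([16.5,-12,88]),[180,-14,19],8)
```

```text
10.75 [ -0.9  10.7 106.1   4.1  51.8 -22.2] [537.5  22.1 183. ] [179.1 -11.9  19.2] [-1.3  2.4 -1.8] 45.83173088011886
[-26.32972201  -0.82385298 183.03316841]
turn/row [0.1  0.26 0.03] total 2.3
0 [ 2.7  1.4 12.7]
1 [ 2.7  1.5 12.7]
2 [ 2.6  1.5 12.8]
3 [ 2.6  1.5 12.8]
4 [ 2.5  1.5 12.8]
5 [ 2.4  1.5 12.8]
6 [ 2.4  1.6 12.8]
7 [ 2.3  1.6 12.8]
```

Call:
servo_tool(plan=[[[0.1,0.3,0],[2.7,1.4,12.7],46],[[0.1,0.3,0],[2.7,1.4,12.7],46],[[0.1,0.3,0],[2.7,1.5,12.7],46],[[0.1,0.3,0],[2.6,1.5,12.7],46],[[0.1,0.3,0],[2.6,1.5,12.7],46],[[0.1,0.3,0],[2.5,1.5,12.7],46],[[0.1,0.3,0],[2.5,1.5,12.7],46],[[0.1,0.3,0],[2.3,1.5,12.7],46],[[0,0,0],[0,0,0],46],[[0,0,0],[0,0,0],46]])

```text
time_s: 12.0
ee_pos: [585.4, 24.0, 80.1]
ee_rot: [-179.7, -14.4, 18.9]
force: [-0.3, 0.3, -0.4]
gripper_width: 46.2
```

Run:
```python
from h import *
from workcell import env
import pickle
p,r=now(); print(toB(p))
f=env.grab_frame("wrist")
cv2.imwrite("pics/w7.png",f["pixels"][:,:,::-1])
f=env.grab_frame("side"); cv2.imwrite("pics/s7.png",cv2.resize(f["pixels"][110:290,160:340,::-1],None,fx=3.3,fy=3.3))
plan(p,r,toW([31,-12,30]),[180,-14,19],5)
```

```text
12.0 [ -1.8  20.4 110.1   8.9  36.5 -27.3] [585.4  24.   80.1] [-179.7  -14.4   18.9] [-0.3  0.3 -0.4] 46.169103581361895
[ 20.04294573 -12.75433477  80.09267719]
turn/row [-0.05 -0.08 -0.02] total 0.5
0 [-0.4 -0.  10.3]
1 [-0.3 -0.  10.3]
2 [-0.3 -0.  10.3]
3 [-0.3 -0.  10.3]
4 [-0.3 -0.1 10.3]
```

View pics/w7.png

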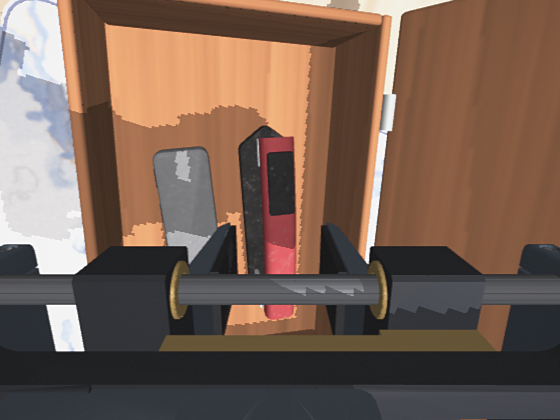

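View pics/s7.png

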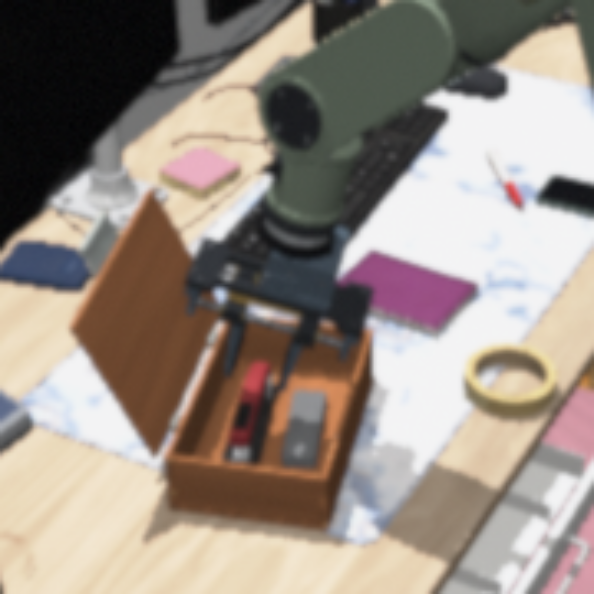

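The fingers straddle the red arm centrally, with the red at x 262–295 between fingers at 232 and 325. The gripper body clears the lid. Next: descend and close.

Call:
servo_tool(plan=[[[0,0,0],[-0.4,0,10],46],[[0,0,0],[-0.4,0,10],46],[[0,0,0],[-0.3,0,10],46],[[0,0,0],[-0.3,0,10],46],[[0,0,0],[-0.3,0,8],46],[[0,0,0],[0,0,3],46],[[0,0,0],[0,0,0],46],[[0,0,0],[0,0,0],46],[[0,0,0],[0,0,0],46],[[0,0,0],[0,0,0],46]])

```text
time_s: 13.35
ee_pos: [596.9, 28.2, 27.9]
ee_rot: [-179.8, -14.5, 18.9]
force: [-0.1, 0.6, -0.3]
gripper_width: 46.1
```

Run:
```python
from h import *
from workcell import env
p,r=now(); print(toB(p))
f=env.grab_frame("side"); cv2.imwrite("pics/s8.png",cv2.resize(f["pixels"][110:290,160:340,::-1],None,fx=3.3,fy=3.3))
```

```text
13.35 [ -1.3  25.2 111.9  10.5  29.7 -28.8] [596.9  28.2  27.9] [-179.8  -14.5   18.9] [-0.1  0.6 -0.3] 46.12426522553994
[ 32.31794305 -12.08559259  27.92277677]
```

View pics/s8.png

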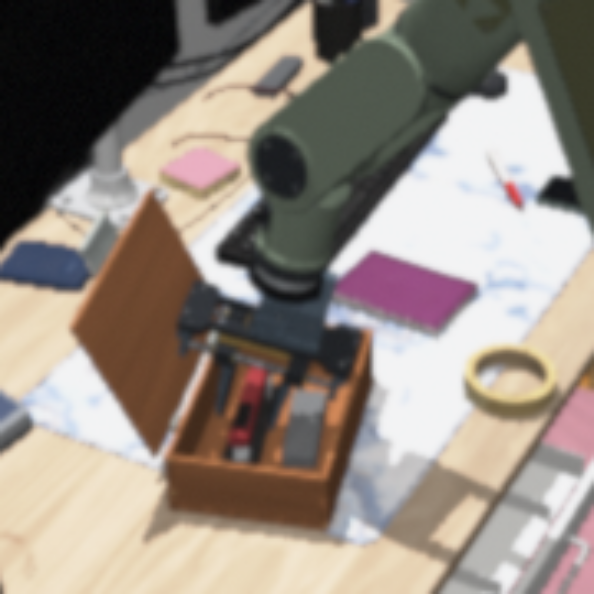

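Call:
servo_tool(plan=[[[0,0,0],[0,0,0],30],[[0,0,0],[0,0,0],24],[[0,0,0],[0,0,0],15],[[0,0,0],[0,0,0],10],[[0,0,0],[0,0,0],10],[[0,0,0],[0,0,0],10],[[0,0,0],[0,0,0],10],[[0,0,0],[0,0,-6],10],[[0,0,0],[0,0,-8],10],[[0,0,0],[0,0,0],10]], squeeze=30)

```text
time_s: 14.65
ee_pos: [592.2, 27.0, 41.7]
ee_rot: [-179.7, -14.4, 18.9]
force: [1.1, -0.2, -2.8]
gripper_width: 23.0
```

Run:
```python
from h import *
from workcell import env
p,r=now(); print(toB(p))
f=env.grab_frame("wrist")
cv2.imwrite("pics/w9.png",f["pixels"][:,:,::-1])
f=env.grab_frame("side"); cv2.imwrite("pics/s9.png",cv2.resize(f["pixels"][180:290,180:290,::-1],None,fx=5,fy=5))
```

```text
14.65 [ -1.5  23.8 111.6  10.   31.6 -28.3] [592.2  27.   41.7] [-179.7  -14.4   18.9] [ 1.1 -0.2 -2.8] 22.980327144110625
[ 27.46209672 -11.93222104  41.69167817]
```

View pics/w9.png

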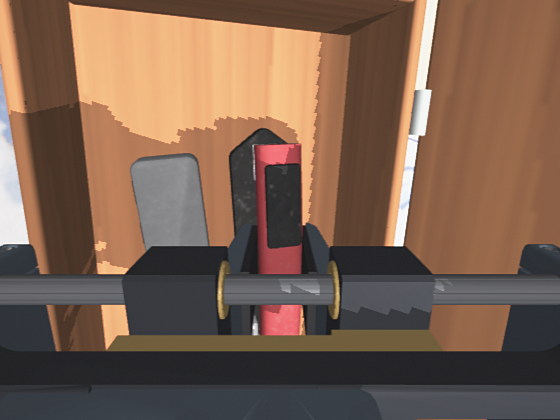

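View pics/s9.png

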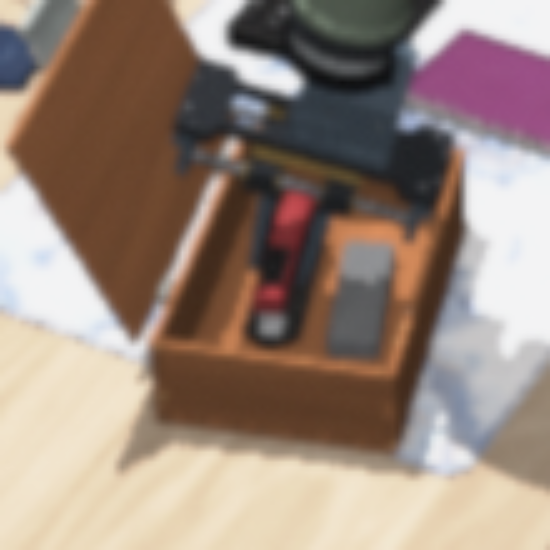

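The stapler is held at 23 mm opening and has left the floor. It looks near upright in world and tilted in the jaws. Lifting along the tool axis, away from the lid.

Call:
servo_tool(plan=[[[0,0,0],[0,0,-8],10],[[0,0,0],[0,0,-12],10],[[0,0,0],[0,0,-16],10],[[0,0,0],[0,0,-18],10],[[0,0,0],[0,0,-18],10],[[0,0,0],[0,0,-18],10],[[0,0,0],[0,0,-16],10],[[0,0,0],[0,0,-12],10],[[0,0,0],[0,0,-8],10],[[0,0,0],[0,0,0],10]])

```text
time_s: 16.0
ee_pos: [560.5, 15.2, 174.7]
ee_rot: [-179.9, -14.6, 18.9]
force: [0.6, 1.2, -3.2]
gripper_width: 22.9
```

Run:
```python
from h import *
from workcell import env
p,r=now(); print(toB(p))
for n in ("wrist","side"):
    f=env.grab_frame(n)
    q=f["pixels"] if n=="wrist" else cv2.resize(f["pixels"][150:290,180:330],None,fx=4,fy=4)
    cv2.imwrite(f"pics/{n}10.png",q[:,:,::-1])
# rows: rotate about world z from r to yaw 86.8 while moving to (565,-266,150)
n=18; P=[];RR=[]
for i in range(n+1):
    P.append(p+(np.array([565,-266,150])-p)*i/n); RR.append([r[0],r[1],r[2]+(86.8-r[2])*i/n])
rows(P,RR)
```

```text
16.0 [ -2.9  12.2 106.    7.4  48.5 -26.1] [560.5  15.2 174.7] [-179.9  -14.6   18.9] [ 0.6  1.2 -3.2] 22.86452823250012
[ -6.3145348  -14.09055695 174.71632446]
0 [0.9, -0.0, -3.6] [-5.0, 14.9, 0.1]
1 [0.9, -0.0, -3.6] [-6.0, 14.5, -0.2]
2 [0.9, -0.0, -3.6] [-6.9, 14.1, -0.4]
3 [0.9, -0.0, -3.6] [-7.8, 13.6, -0.6]
4 [0.9, -0.0, -3.6] [-8.6, 13.1, -0.9]
5 [0.9, -0.0, -3.6] [-9.4, 12.5, -1.1]
6 [0.9, -0.0, -3.6] [-10.2, 11.9, -1.3]
7 [0.9, -0.0, -3.6] [-10.9, 11.2, -1.5]
8 [0.9, -0.0, -3.6] [-11.6, 10.4, -1.6]
9 [0.9, -0.0, -3.6] [-12.3, 9.6, -1.8]
10 [0.9, -0.0, -3.6] [-12.8, 8.8, -1.9]
11 [0.9, -0.0, -3.6] [-13.4, 7.9, -2.1]
12 [0.9, -0.0, -3.6] [-13.8, 7.0, -2.2]
13 [0.9, -0.0, -3.6] [-14.3, 6.1, -2.3]
14 [0.9, -0.0, -3.6] [-14.6, 5.1, -2.4]
15 [0.9, -0.0, -3.6] [-14.9, 4.2, -2.5]
16 [0.9, -0.0, -3.6] [-15.2, 3.2, -2.5]
17 [0.9, -0.0, -3.6] [-15.3, 2.1, -2.6]
```

View pics/wrist10.png

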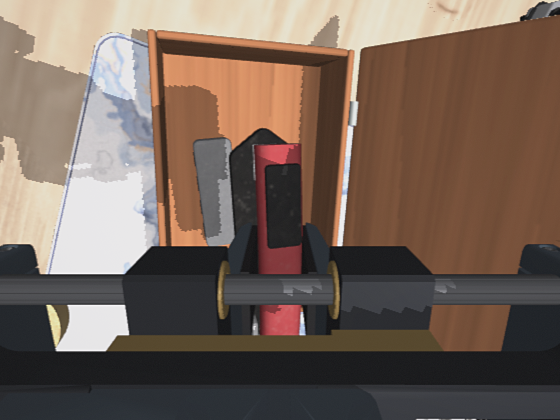

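View pics/side10.png

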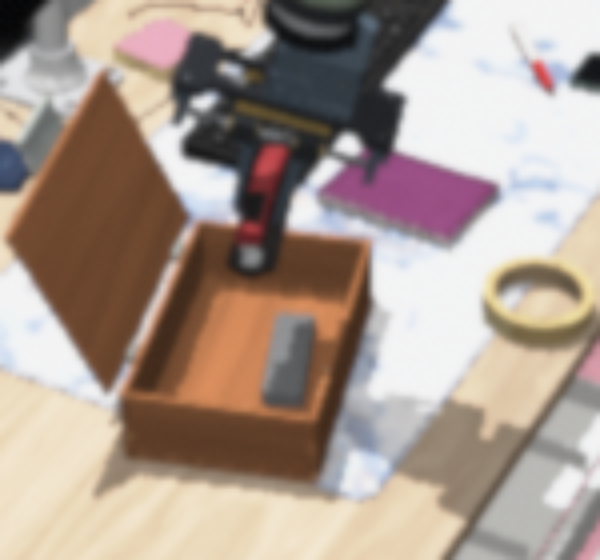

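Run:
```python
from h import *
from workcell import env
p,r=now(); f=env.grab_frame("wrist")
j=np.array([np.cos(np.radians(18.9)),np.sin(np.radians(18.9)),0]); l=np.array([-j[1],j[0],0])
for nm,q,z in (("basetip",(262,129),160),("armL",(256,145),198),("armR",(300,144),198)):
    w=onz(f,q,z)-p; print(nm,"across",(w@j).round(1),"along",(w@l).round(1))
```

```text
16.1 [ -2.9  12.3 106.    7.4  48.5 -26.1] [560.1  15.3 173.7] [-179.8  -14.5   18.9] [ 0.1  0.6 -3.1] 22.65569452163515
basetip across -4.8 along 67.1
armL across -15.5 along 61.9
armR across 4.4 along 62.0
```

The stapler's base and arm line up vertically, so it hangs upright in world while the tool is tilted. I'll keep the tilt and turn only about the world vertical, moving over the notebook.

Call:
servo_tool(plan=[[[0.9,0,-3.4],[-5,15,0],10],[[0.9,0,-3.4],[-6,14.5,0],10],[[0.9,0,-3.4],[-7,14,-0.4],10],[[0.9,0,-3.4],[-7.8,13.6,-0.6],10],[[0.9,0,-3.4],[-8.6,13,-0.9],10],[[0.9,0,-3.4],[-9.4,12.5,-1],10],[[0.9,0,-3.4],[-10.2,12,-1.3],10],[[0.9,0,-3.4],[-11,11,-1.5],10],[[0.9,0,-3.4],[-11.6,10.4,-1.6],10],[[0.9,0,-3.4],[-12.3,9.6,-1.8],10]])

```text
time_s: 17.4
ee_pos: [558.6, -144.3, 149.7]
ee_rot: [-178.9, -14.3, 55.3]
force: [-0.4, 0.1, -2.6]
gripper_width: 22.5
```

Run:
```python
from h import *
p,r=now()
n=9; P=[];RR=[]
for i in range(n+1):
    P.append(p+(np.array([563.3,-261,110])-p)*i/n); RR.append([r[0]+(180*np.sign(r[0])-r[0])*i/n,r[1]+(-14.5-r[1])*i/n,r[2]+(86.8-r[2])*i/n])
rows(P,RR)
```

```text
17.4 [-23.9  20.3  98.1  16.3  61.  -87.2] [ 558.6 -144.3  149.7] [-178.9  -14.3   55.3] [-0.4  0.1 -2.6] 22.475547944488127
0 [0.7, -0.0, -3.4] [-11.1, 7.8, 1.6]
1 [0.7, -0.0, -3.4] [-11.6, 7.2, 1.5]
2 [0.7, -0.0, -3.4] [-12.0, 6.5, 1.4]
3 [0.7, -0.0, -3.4] [-12.3, 5.8, 1.3]
4 [0.8, -0.0, -3.4] [-12.7, 5.1, 1.3]
5 [0.8, -0.0, -3.4] [-12.9, 4.3, 1.2]
6 [0.8, 0.0, -3.4] [-13.2, 3.6, 1.1]
7 [0.8, 0.0, -3.4] [-13.4, 2.8, 1.1]
8 [0.8, 0.0, -3.4] [-13.5, 2.0, 1.1]
```

Call:
servo_tool(plan=[[[0.7,0,-3.4],[-11,7.8,1.6],10],[[0.7,0,-3.4],[-11.6,7.2,1.5],10],[[0.7,0,-3.4],[-12,6.5,1.4],10],[[0.7,0,-3.4],[-12.3,5.8,1.3],10],[[0.8,0,-3.4],[-12.7,5,1.3],10],[[0.8,0,-3.4],[-13,4.3,1.2],10],[[0.8,0,-3.4],[-13.2,3.6,1],10],[[0.8,0,-3.4],[-13.4,2.8,1],10],[[0.8,0,-3.4],[-13.5,2,1],10],[[0,0,0],[0,0,0],10]])

```text
time_s: 18.65
ee_pos: [564.2, -267.1, 98.0]
ee_rot: [-179.4, -14.6, 87.7]
force: [1.0, 0.2, -2.5]
gripper_width: 22.9
```

Run:
```python
from h import *
from workcell import env
import pickle
p,r=now()
F={n:env.grab_frame(n) for n in ("side","top","wrist")}
pickle.dump(F,open("f2.pkl","wb"))
cv2.imwrite("pics/s11.png",cv2.resize(F["side"]["pixels"][120:270,200:350,::-1],None,fx=4,fy=4))
cv2.imwrite("pics/w11.png",F["wrist"]["pixels"][:,:,::-1])
```

```text
18.65 [ -32.9   31.6   86.9   13.    69.9 -126.1] [ 564.2 -267.1   98. ] [-179.4  -14.6   87.7] [ 1.   0.2 -2.5] 22.948105419142596
```

View pics/s11.png

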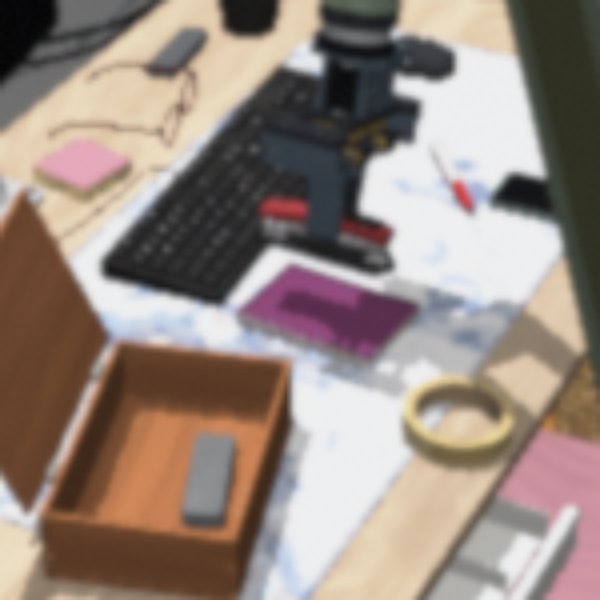

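View pics/w11.png

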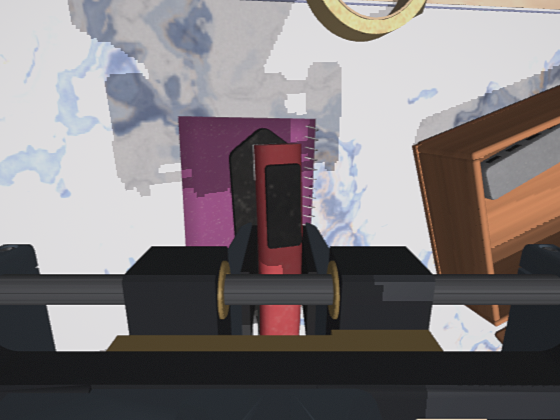

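The wrist view shows the notebook's near corners at (179,117) and (315,121), with the stapler over it pointing along the long side. I'll refine the notebook pose from this view.

Run:
```python
from h import *
import pickle
f=pickle.load(open("f2.pkl","rb"))["wrist"]
a=onz(f,(179,117),11);b=onz(f,(315,121),11); c=onz(f,(186.5,245),11)
print(a,b,np.linalg.norm(b-a)); d=(b-a)/np.linalg.norm(b-a)
print("yaw of long axis from short edge",np.degrees(np.arctan2(d[1],d[0]))-90, "long edge dir",np.degrees(np.arctan2(*(c-a)[[1,0]])))
n=np.array([d[1],-d[0],0]); ctr=(a+b)/2+n*74; print("centre",ctr)
p=np.array([564.2,-267.1,98.])
for y in (87.7,):
    j=np.array([np.cos(np.radians(y)),np.sin(np.radians(y)),0]); l=np.array([-j[1],j[0],0])
    for nm,q,z in (("basetip",(262,129),83),("armL",(256,145),121),("armR",(300,144),121)):
        w=onz(f,q,z); print(nm,w.round(1),((w-p)@j).round(1),((w-p)@l).round(1))
# stapler centre now
t=onz(f,(262,129),83); print("stapler centre",t-69*l)
```

```text
[ 489.17530966 -313.31910058   11.        ] [ 496.19180335 -209.92418377   11.        ] 103.63271686911989
yaw of long axis from short edge -3.8822030721640743 long edge dir -3.117299839959867
centre [ 566.51375295 -266.63184116   11.        ]
basetip [ 497.5 -268.1   83. ] -3.7 66.6
armL [ 502.7 -279.   121. ] -14.3 61.0
armR [ 503.4 -258.8  121. ] 5.9 61.1
stapler centre [ 566.4420728  -270.85938326   83.        ]
```

Call:
servo_tool(plan=[[[0,0,0.3],[-1.2,0,7],10],[[0,0,0.3],[-1.4,0,8],10],[[0,0,0.3],[-1.4,0,8],10],[[0,0,0],[-1.4,0,8],10],[[0,0,0],[-1.4,0,8],10],[[0,0,0],[-1.2,0,7],10],[[0,0,0],[-1,0,5],10],[[0,0,0],[-0.6,0,3],10],[[0,0,0],[0,0,0],10],[[0,0,0],[0,0,0],10]])

```text
time_s: 20.05
ee_pos: [563.4, -260.0, 40.9]
ee_rot: [-179.2, -14.6, 86.7]
force: [-0.4, -0.1, -1.8]
gripper_width: 23.0
```

Run:
```python
from h import *
from workcell import env
p,r=now(); 
f=env.grab_frame("side");cv2.imwrite("pics/s12.png",cv2.resize(f["pixels"][150:240,240:330,::-1],None,fx=6,fy=6))
f=env.grab_frame("wrist");cv2.imwrite("pics/w12.png",f["pixels"][:,:,::-1])
```

```text
20.05 [ -32.5   34.5   91.    13.8   63.1 -126.5] [ 563.4 -260.    40.9] [-179.2  -14.6   86.7] [-0.4 -0.1 -1.8] 22.982836452708234
```

View pics/s12.png

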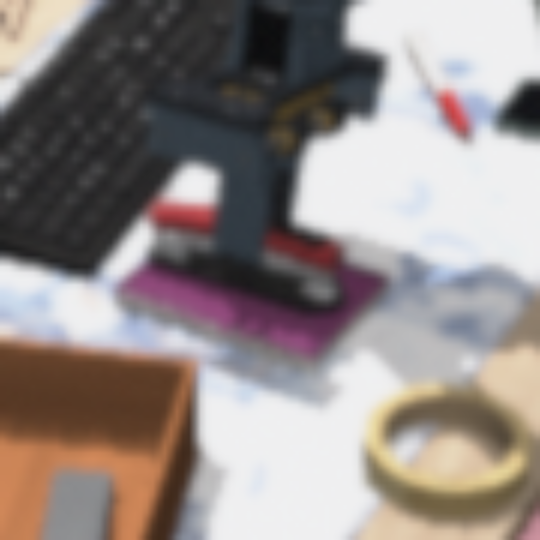

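View pics/w12.png

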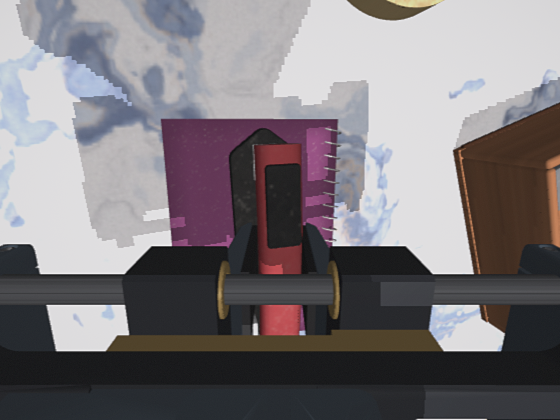

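Run:
```python
from h import *
from workcell import env
p,r=now(); f=env.grab_frame("wrist")
a=onz(f,(162,119),11);b=onz(f,(338,119.5),11);t=onz(f,(262,129),26)
print(a,b,np.linalg.norm(a-b)); d=(b-a)/np.linalg.norm(b-a);n=np.array([d[1],-d[0],0]); c=(a+b)/2+n*74
print("nb",c,np.degrees(np.arctan2(n[1],n[0])))
l=np.array([np.cos(np.radians(r[2]+90)),np.sin(np.radians(r[2]+90)),0]); s=t-69*l; print("stapler",s, "off nb frame",(s-c)@n,(s-c)@d)
```

```text
20.15 [ -32.5   34.5   91.    13.8   63.1 -126.5] [ 563.4 -260.    41. ] [-179.2  -14.6   86.7] [-0.3 -0.  -2. ] 22.77376893476874
[ 488.67325066 -313.39742074   11.        ] [ 494.74732247 -209.20581401   11.        ] 104.36850703591404
nb [ 565.58485962 -265.60829308   11.        ] -3.3364033682802896
stapler [ 565.78775435 -264.99148657   26.        ] off nb frame 0.1666537260732677 0.6275691809616927
```

Call:
servo_tool(plan=[[[0,0,0],[-0.5,0,2],10],[[0,0,0],[-0.5,0,2],10],[[0,0,0],[0,0,0],10],[[0,0,0],[-0.3,0,1],10],[[0,0,0],[-0.3,0,1],10],[[0,0,0],[0,0,0],10],[[0,0,0],[0,0,0],10],[[0,0,0],[0,0,0],10],[[0,0,0],[0,0,0],10],[[0,0,0],[0,0,0],10]])

```text
time_s: 21.45
ee_pos: [563.5, -260.1, 34.6]
ee_rot: [-179.3, -14.6, 86.7]
force: [0.5, 0.8, -1.7]
gripper_width: 22.7
```

Centred within 1 mm. I'll creep down until the force changes.

Call:
servo_tool(plan=[[[0,0,0],[-0.2,0,0.8],10],[[0,0,0],[-0.2,0,0.8],10],[[0,0,0],[0,0,0],10],[[0,0,0],[0,0,0],10],[[0,0,0],[0,0,0],10],[[0,0,0],[0,0,0],10],[[0,0,0],[0,0,0],10],[[0,0,0],[0,0,0],10],[[0,0,0],[0,0,0],10],[[0,0,0],[0,0,0],10]])

```text
time_s: 22.7
ee_pos: [563.5, -260.1, 33.4]
ee_rot: [-179.3, -14.6, 86.8]
force: [0.5, -0.1, -1.5]
gripper_width: 22.5
```

Run:
```python
from h import *
from workcell import env
p,r=now(); 
f=env.grab_frame("side");cv2.imwrite("pics/s13.png",cv2.resize(f["pixels"][150:240,240:330,::-1],None,fx=6,fy=6))
```

```text
22.7 [ -32.5   34.9   91.4   13.9   62.2 -126.8] [ 563.5 -260.1   33.4] [-179.3  -14.6   86.8] [ 0.5 -0.1 -1.5] 22.468638872851436
```

View pics/s13.png

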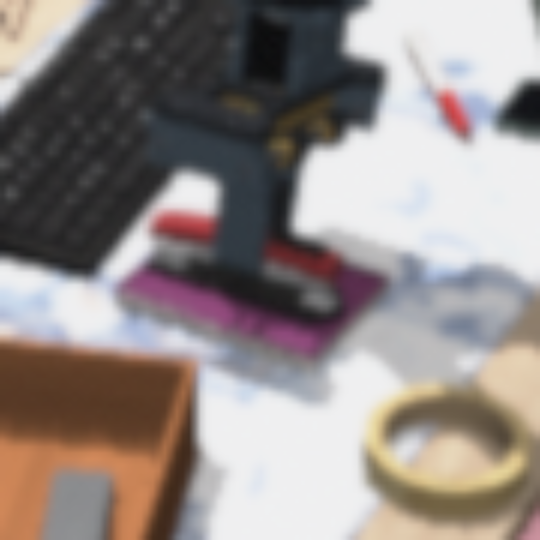

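Not yet loaded, so I'll go a little further.

Call:
servo_tool(plan=[[[0,0,0],[-0.2,0,0.8],10],[[0,0,0],[-0.2,0,0.8],10],[[0,0,0],[-0.2,0,0.8],10],[[0,0,0],[0,0,0],10],[[0,0,0],[0,0,0],10],[[0,0,0],[0,0,0],10],[[0,0,0],[0,0,0],10],[[0,0,0],[0,0,0],10],[[0,0,0],[0,0,0],10],[[0,0,0],[0,0,0],10]])

```text
time_s: 24.0
ee_pos: [563.5, -260.1, 32.9]
ee_rot: [-179.4, -14.6, 86.8]
force: [-1.8, 0.5, 1.9]
gripper_width: 22.6
```

Contact: the force reads +1.9 N upward. Releasing, then retreating along the tool axis.

Call:
servo_tool(plan=[[[0,0,0],[0,0,0],24],[[0,0,0],[0,0,0],28],[[0,0,0],[0,0,0],34],[[0,0,0],[0,0,0],40],[[0,0,0],[0,0,0],46],[[0,0,0],[0,0,0],48],[[0,0,0],[0,0,0],48],[[0,0,0],[0,0,0],48],[[0,0,0],[0,0,0],48],[[0,0,0],[0,0,0],48]])

```text
time_s: 25.25
ee_pos: [564.3, -260.3, 32.1]
ee_rot: [-179.4, -14.5, 86.8]
force: [-0.7, -0.1, 0.9]
gripper_width: 47.8
```

Run:
```python
from h import *
from workcell import env
p,r=now(); 
f=env.grab_frame("wrist");cv2.imwrite("pics/w14.png",f["pixels"][:,:,::-1])
```

```text
25.25 [ -32.5   35.    91.4   14.    62.  -126.8] [ 564.3 -260.3   32.1] [-179.4  -14.5   86.8] [-0.7 -0.1  0.9] 47.802342520968715
```

View pics/w14.png

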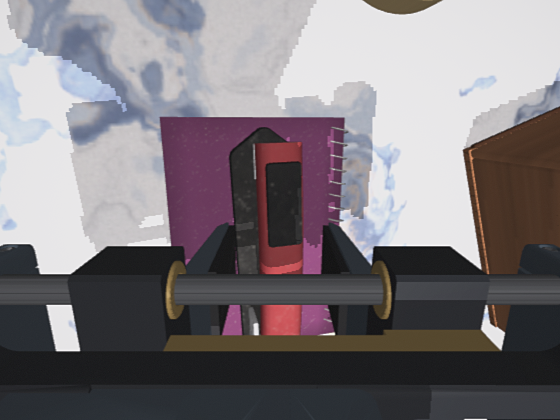

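The stapler stands on the notebook with the fingers clear on both sides. Retreating.

Call:
servo_tool(plan=[[[0,0,0],[0,0,-5],48],[[0,0,0],[0,0,-8],48],[[0,0,0],[0,0,-12],48],[[0,0,0],[0,0,-20],48],[[0,0,0],[0,0,-30],48],[[0,0,0],[0,0,-35],48],[[0,0,0],[-20,0,-35],48],[[0,0,0],[-40,0,-30],48],[[0,0,0],[-40,0,-20],48],[[0,0,0],[-40,0,0],48]])

```text
time_s: 26.55
ee_pos: [556.9, -449.2, 201.8]
ee_rot: [-179.9, -14.1, 87.1]
force: [0.5, -0.0, 0.2]
gripper_width: 48.0
```

Call:
servo_tool(plan=[[[0,0,0],[-30,0,0],48],[[0,0,0],[-20,0,0],48],[[0,0,0],[0,0,0],48],[[0,0,0],[0,0,0],48],[[0,0,0],[0,0,0],48],[[0,0,0],[0,0,0],48],[[0,0,0],[0,0,0],48],[[0,0,0],[0,0,0],48],[[0,0,0],[0,0,0],48],[[0,0,0],[0,0,0],48]])

```text
time_s: 27.8
ee_pos: [553.7, -499.5, 193.4]
ee_rot: [179.9, -14.0, 87.1]
force: [-0.3, -0.1, -0.2]
gripper_width: 47.8
```

Run:
```python
from h import *
from workcell import env
import pickle
p,r=now(); 
F={n:env.grab_frame(n) for n in ("side","top","wrist")}; pickle.dump(F,open("f3.pkl","wb"))
cv2.imwrite("pics/s15.png",F["side"]["pixels"][:,:,::-1])
cv2.imwrite("pics/t15.png",cv2.resize(F["top"]["pixels"][110:270,140:430,::-1],None,fx=2.7,fy=2.7))
cv2.imwrite("pics/s15z.png",cv2.resize(F["side"]["pixels"][150:290,190:330,::-1],None,fx=4.2,fy=4.2))
```

```text
27.8 [ -47.4   40.8   55.2   10.    93.8 -134.7] [ 553.7 -499.5  193.4] [179.9 -14.   87.1] [-0.3 -0.1 -0.2] 47.83333218184708
```

View pics/s15.png

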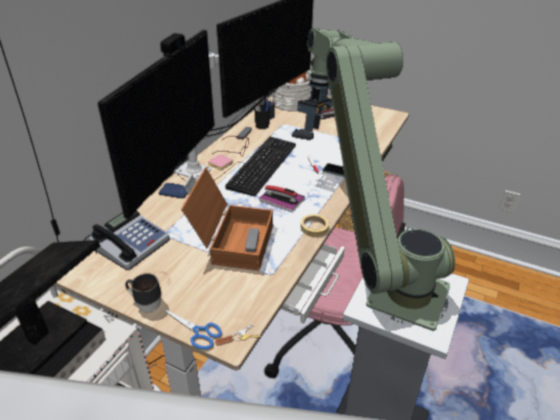

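View pics/t15.png

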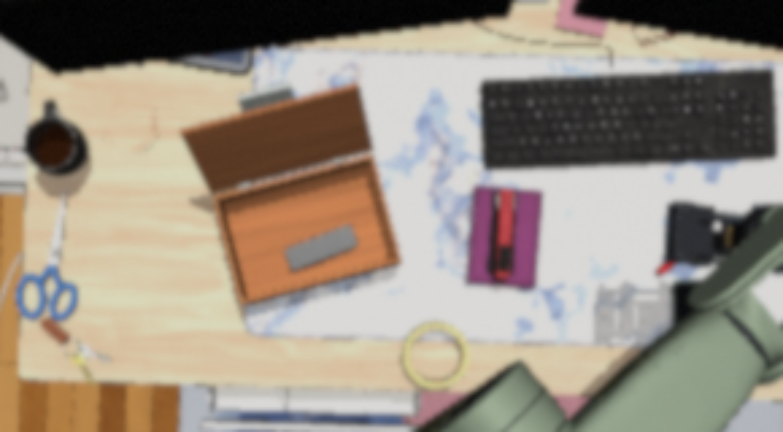

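View pics/s15z.png

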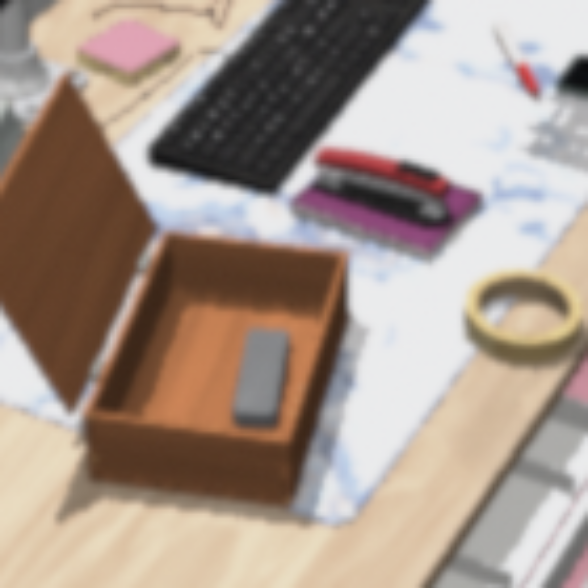

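The views show the lid open on its stop and the hub in the box at (262,375 in the side crop). The stapler is upright and centred on the notebook: its arm is at (503,236) in the top crop, against a notebook centre of (505,238). The mug and tape look unmoved, the phone is partly hidden by the arm, and the gripper is well clear. Handing in.

Run:
```python
from workcell import env
print(env.job_done())
```

```text
the job is handed in; nothing more can be done
None
```

The lid is open against its stop, the stapler stands on the notebook, and I handed the job in at about 28 s of the 58 s allowed. No verdict was reported.

- **Lid:** I lifted it with the closed fingertips under the tab and swung it past vertical until it fell back against its stop. It was still open in the last pictures.
- **Stapler:** I gripped it across the arm with the tool tilted about 14°, to keep the gripper body off the open lid, and kept that tilt when setting it down. It stood upright along the notebook's long side. Just before touchdown it measured within about 1 mm of the centre and 0.5° of the long axis. After release it still looked upright and central, but I did not re-measure it.
- **Everything else:** The hub is still in the box. The mug and tape look unmoved. In the last pictures the arm partly hid the phone; I never brought the arm near it, but did not measure its position afterwards.
- **Forces:** Every wrist force I read stayed below about 4 N. I only read it between moves.
- **Disagreements:**
    - The first wrist view put the box's back rim about 5 mm off in y from my top-view estimate, so I used the wrist measurement for the grasp.
    - The notebook's short side measured 95–104 mm against the 109 mm given, probably from soft edges in the pictures.

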